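Tap up a ragged stack of specimen plates and load it in the carrier

ROBOT

A 6-joint arm with a two-finger parallel gripper is mounted at the origin on the work surface. World frame = base frame: x ahead of the robot, y to its left, z up, the work surface at z = 0. Lengths are in m, angles in rad, forces in N, time in s.
With the tool pointing down it reaches from about 0.275 to 0.725 m from the base axis. Payload 5.6 kg.
Tool frame: the origin (TCP) lies midway between the tips of the shut fingers; the grasp point (between the pads) lies 19 mm behind it (tcp_to_grasp is the distance from the TCP to the grasp point, in m); z points along the fingers, y is the line along which they close (so a half turn about z gives the same grasp; the last joint's range is limited). The gripper opens to 85 mm and grips with 20 to 120 N. Pads are 22 mm wide; open, the fingers measure 114 mm over their backs; the gripper's body (76 mm by 85 mm) begins 54 mm behind the grasp point. The pads swing forward as they close: fully open they stand 13 mm farther back than shut.
Start: joints at [-0.991, 0.255, 0.108, 0, -1.424, -0.285], TCP at [0.16, -0.526, 0.207] pointing down, gripper open.
Joint ranges: [-2.95, 2.95], [-1.21, 1.97], [-1.09, 1.5], [-2.87, 1.71], [-2.94, -0.07], [-3.05, 3.05]. Speed limits (rad/s): [2.57, 2.57, 3.14, 3.14, 3.14, 3.14].

INTERFACE

Orientations are given as a unit quaternion [w, x, y, z].
In Python, from bench import get_obs, read_camera, camera_info, job_done, tcp_to_grasp gives the robot as it stands.
- The arm moves only by the tool move_arm, never from a script. Its argument "series" is text: rows parted by semicolons, each of 7 numbers parted by spaces: the turn, a rotation vector about the tool's x, y, z in rad, then the shift along the tool's x, y, z in m, then the finger opening in m, from 0 to 0.0854. In form: ax ay az x y z grip; .... A call has 1 to 8 rows; each row is the pose to reach, as a shift and turn from the pose commanded when the call began, along the tool's axes at that moment; what a row does not reach only later rows make up. A row lasts 1/8 s, in which the tool goes at most 62.5 mm and 10.7 degrees, less where a joint would pass 70% of its speed; a pose out of reach is approached as far as the arm can. A call with a gripper value outside its range is refused whole. The fingers move at their own pace and stop on an object; "newtons" is the grip in N (left out, the last holds). Time passes only in rows, so rows that repeat a pose let the fingers close. It gives the time, the measured TCP pose, the force, the opening and the grip force at its end, in the units of the state.
- get_obs(): the state, without advancing time (a new reading comes with each control period).
- read_camera(name): name is "scene" or "side" or "wrist"; returns (picture, depth): 420x560x3 uint8, red, green, blue; 420x560 float32, m along the optical axis (not along the pixel's ray), 0 where there is no reading.
- camera_info(name): a dict with "intrinsics" (3x3 intrinsics, pixels), "k1" (the pictures are not rectified: a ray, as slopes to the right and down, at radius r is drawn at 1 + k1 r^2 times it, then the intrinsics apply), "pose" (4x4, takes a point from camera to world coordinates); the wrist camera has in their place "T_tool_cam" (4x4, takes a point from camera to tool coordinates, whose origin is the TCP and whose axes are the flange's). Camera axes: x right, y up, looking along -z (the intrinsics and any distortion apply to the point x, -y, -z); pixel columns grow to the right and rows downward; lengths in m; the calibration is good to about 2 mm. A picture is of the moment at which its call begins: read the wrist's pose just before it. camera_info takes no time and is no camera call.
- job_done(): hands the job in; it is judged then, once.
The state is a dict: "t": time; "joints": joint angles; "qvel": joint speeds; "joint_efforts": joint torques, N m; "ee_pos": TCP position; "orientation": TCP orientation; "force": force on the tool from outside, world axes, zero at the start; "torque": the same for the moment, N m; "grip_width": finger opening in m; "grasp_force": force on a finger pad.
Only numpy, scipy, OpenCV 4.12 (cv2) and the standard library are available. Lean on these libraries where they do the work, as an engineer would, in place of code of your own. Each camera call takes 0.05 s, during which the arm holds its last target. There are 200 camera calls.

TASK

The four metal specimen plates in the white tray lie in a ragged stack. Move the stack onto the dark stone slab and let go of it there, tap it up so that all its edges are flush on both the long and the short sides, then take it by its ends and set it down gently between the walls of the blue carrier, lengthwise, wholly on its floor, still flush and in the same order. Leave everything else on the bench where it is.

Things in the scene. Friction and masses are not known exactly. Their poses are not given: they have to be found in the camera images.
- tray: White plastic tray, fixed to the bench: floor 102 x 70 mm, 4 mm thick, with an upright wall (6 mm thick, top 30 mm above the bench) at each end of its x axis, 90 mm between the walls; its long (y) sides are open, so the stack in it can be gripped only across its width. Origin: centre of its underside. The plates lie in it lengthwise along x.
- slab: Dark grey stone slab, fixed, 120 (x) x 100 (y) x 15 mm, flat on top, for setting the stack down and tapping it up. One pinch at mid-length with narrow pads can leave plates turned by some 0.06 rad; tapping the long sides near both ends (17 mm either side of the middle, about 30 N) squares them. All surfaces are dry and the plates slide on one another. Origin: centre of its underside.
- carrier: Blue U-shaped carrier, fixed: floor 104 x 66 mm, 6 mm thick, with an upright wall (5 mm thick, top 36 mm above the bench) along each long (x) side, 56 mm between the walls; both ends are open, so the stack goes in lengthwise along x, held by its ends (there is no room for fingers beside it). Origin: centre of its underside.
- plate1: Flat metal specimen plate, 58 x 42 x 6 mm, dark steel; the lowest of the stack. Origin: centre of its underside; x along its 58 mm length, y along its 42 mm width, z up. Weighs about 115 g.
- plate2: Flat metal specimen plate, 58 x 42 x 6 mm, red copper; second from below. Origin: centre of its underside; x along its 58 mm length, y along its 42 mm width, z up. Weighs about 130 g.
- plate3: Flat metal specimen plate, 58 x 42 x 6 mm, yellow brass; third from below. Origin: centre of its underside; x along its 58 mm length, y along its 42 mm width, z up. Weighs about 124 g.
- plate4: Flat metal specimen plate, 58 x 42 x 6 mm, pale aluminium; the top of the stack, whose top then lies 24 mm above what it stands on; at the start the plates are up to 12 mm out of line with one another along x, 9 mm along y and turned by up to 0.16 rad. Origin: centre of its underside; x along its 58 mm length, y along its 42 mm width, z up. Weighs about 45 g.
- crucible: Bystander: small white ceramic cup, 38 mm wide, 28 mm high. Origin: centre of its underside.
- odd_coupon: Bystander: single reddish-brown square chip, 30 x 30 x 6 mm, not part of the stack. Origin: centre of its underside.
- spatula: Bystander: spatula with a wooden handle and a flat grey blade, lying flat, 170 mm long. Origin: on its underside.
- jar: Bystander: small jar with a green cap, 44 mm wide, 50 mm high. Origin: centre of its underside.
There are look-alikes about, which are no part of the job. Several things have the shape of the plate4; the one meant has the colours described above.

How it is judged:
On the way:
1. all four plates lie stacked on the slab, let go by the fingers (z of plate1 in the frame of slab between 0.013 and 0.017 m and x of plate1 in the frame of slab between -0.06 and 0.06 m and y of plate1 in the frame of slab between -0.05 and 0.05 m and contact force between the fingers and plate1 below 0.05 N and z of plate2 in the frame of slab between 0.019 and 0.023 m and x of plate2 in the frame of slab between -0.06 and 0.06 m and y of plate2 in the frame of slab between -0.05 and 0.05 m and contact force between the fingers and plate2 below 0.05 N and z of plate3 in the frame of slab between 0.025 and 0.029 m and x of plate3 in the frame of slab between -0.06 and 0.06 m and y of plate3 in the frame of slab between -0.05 and 0.05 m and contact force between the fingers and plate3 below 0.05 N and z of plate4 in the frame of slab between 0.031 and 0.035 m and x of plate4 in the frame of slab between -0.06 and 0.06 m and y of plate4 in the frame of slab between -0.05 and 0.05 m and contact force between the fingers and plate4 below 0.05 N), for 0.2 s.
At the end, for the whole second after the job is handed in: The four plates lie at rest, flat on one another in their first order, on the carrier's floor between its walls, lengthwise (within 0.3 rad), not overhanging its ends (centres within 23 mm of its middle), and flush: every plate within 2.5 mm of every other both ways and within 0.06 rad (z of plate1 in the frame of carrier between 0.004 and 0.008 m and x of plate1 in the frame of carrier between -0.023 and 0.023 m and y of plate1 in the frame of carrier between -0.009 and 0.009 m and angle between the x axis of each of plate1, plate2, plate3, plate4 and the x axis of carrier, either way round below 0.3 rad and linear speed of each of plate1, plate2, plate3, plate4 below 0.02 m/s and z of plate2 in the frame of carrier between 0.01 and 0.014 m and x of plate2 in the frame of carrier between -0.023 and 0.023 m and y of plate2 in the frame of carrier between -0.009 and 0.009 m and x of plate2 in the frame of plate1 between -0.0025 and 0.0025 m and y of plate2 in the frame of plate1 between -0.0025 and 0.0025 m and angle between the x axis of each of plate2, plate3, plate4 and the x axis of plate1, either way round below 0.06 rad and z of plate3 in the frame of carrier between 0.016 and 0.02 m and x of plate3 in the frame of carrier between -0.023 and 0.023 m and y of plate3 in the frame of carrier between -0.009 and 0.009 m and x of plate3 in the frame of plate1 between -0.0025 and 0.0025 m and y of plate3 in the frame of plate1 between -0.0025 and 0.0025 m and x of plate3 in the frame of plate2 between -0.0025 and 0.0025 m and y of plate3 in the frame of plate2 between -0.0025 and 0.0025 m and angle between the x axis of each of plate3, plate4 and the x axis of plate2, either way round below 0.06 rad and z of plate4 in the frame of carrier between 0.022 and 0.026 m and x of plate4 in the frame of carrier between -0.023 and 0.023 m and y of plate4 in the frame of carrier between -0.009 and 0.009 m and x of plate4 in the frame of plate1 between -0.0025 and 0.0025 m and y of plate4 in the frame of plate1 between -0.0025 and 0.0025 m and x of plate4 in the frame of plate2 between -0.0025 and 0.0025 m and y of plate4 in the frame of plate2 between -0.0025 and 0.0025 m and x of plate4 in the frame of plate3 between -0.0025 and 0.0025 m and y of plate4 in the frame of plate3 between -0.0025 and 0.0025 m and angle between the x axis of plate4 and the x axis of plate3, either way round below 0.06 rad); the robot touches nothing.
It fails at once if a bystander is moved by more than 30 mm (distance of any of crucible, odd_coupon, spatula, jar from where it was at the start of the episode above 0.03 m).
It fails at once if the stack is dropped or rammed into the carrier (over 60 N on its floor) (contact force between carrier and plate1 above 60 N).
It also fails if it takes over 67 s, if anything falls off the work surface, if the arm or the gripper's body presses on something with over 40 N, if the wrist force passes 120 N, or if a joint passes its speed limit or range.

## Working session

There is one attempt and no reset: what is moved stays moved. The work goes in short steps, Python scripts to look and compute and a tool call to move; the robot and the scene stay as the last step left them, time stands still between calls to the robot, and variables do not carry over. Pictures are saved under pics/ and viewed, at most 14 in all, crops included, and the job is handed in when it is done.

Besides the shell and the picture viewer there is one more tool, called after "Emit:" as name(argument=value, ...) on one line, values as JSON. move_arm: Moves the arm, as the interface text tells. Its arguments: {"type":"object","properties":{"series":{"type":"string"},"newtons":{"type":"number"}},"required":["series"]}

```bash
mkdir -p pics; ls
cat > h.py <<'E'
import numpy as np, cv2
from bench import *
from scipy.spatial.transform import Rotation as R
def tool():
    o=get_obs(); q=o['orientation']; T=np.eye(4)
    T[:3,:3]=R.from_quat([q[1],q[2],q[3],q[0]]).as_matrix(); T[:3,3]=o['ee_pos']; return T
def shot(n):
    T=tool(); p,d=read_camera(n); i=camera_info(n)
    M=np.array(i['pose']) if 'pose' in i else T@np.array(i['T_tool_cam'])
    return p,d,np.array(i['intrinsics']),i['k1'],M
def dirs(uv,K,k1):
    uv=np.asarray(uv,float).reshape(-1,1,2)
    s=cv2.undistortPoints(uv,K,np.array([k1,0,0,0,0.]))[:,0]
    return np.c_[s[:,0],-s[:,1],-np.ones(len(s))]
def onplane(uv,K,k1,M,z):
    w=dirs(uv,K,k1)@M[:3,:3].T; t=(z-M[2,3])/w[:,2]
    return M[:3,3]+w*t[:,None]
def cloud(d,K,k1,M):
    v,u=np.mgrid[:d.shape[0],:d.shape[1]]
    c=dirs(np.c_[u.ravel(),v.ravel()],K,k1)*d.reshape(-1,1)
    return (c@M[:3,:3].T+M[:3,3]).reshape(d.shape+(3,))
def save(n,p): cv2.imwrite('pics/'+n,p[...,::-1])
E
python3 - <<'E'
from h import *
print(tcp_to_grasp if not callable(tcp_to_grasp) else tcp_to_grasp())
print(get_obs()['orientation'],get_obs()['t'])
a=[]
for n in('scene','side'):
    p,d,K,k,M=shot(n); a.append(p); np.savez(n,p=p,d=d,K=K,k=k,M=M); print(n,M.round(2).tolist(),k)
save('a.png',a[0]);save('b.png',a[1])
E
```

```text
pics
0.0187
[-1.73010890e-04 -1.46850300e-01  9.89158271e-01  9.35501604e-04] 0.0
scene [[0.62, -0.65, 0.45, 1.09], [0.79, 0.52, -0.33, -0.32], [-0.01, 0.56, 0.83, 1.01], [0.0, 0.0, 0.0, 1.0]] -0.042349240974426446
side [[-0.74, 0.47, -0.47, 0.07], [-0.67, -0.54, 0.51, 0.62], [-0.01, 0.7, 0.72, 0.84], [0.0, 0.0, 0.0, 1.0]] -0.05056445920853261
```

View pics/a.png

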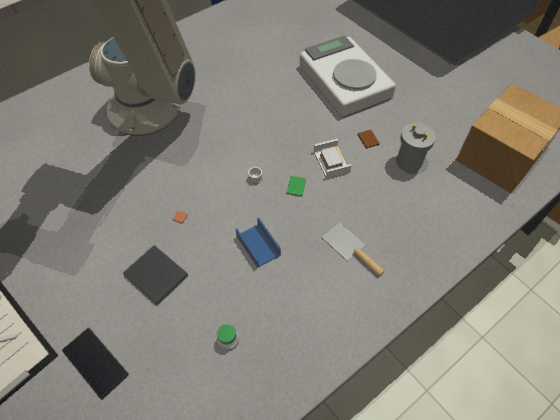

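View pics/b.png

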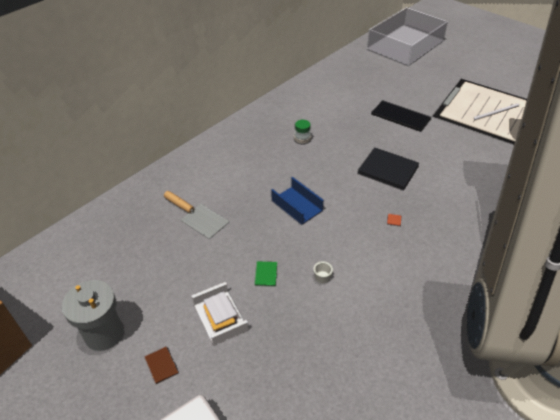

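The scene view shows the tray with the stack at about (332,158), the carrier at (259,243) and the slab at (155,273). The black object at (95,362) is a decoy. In the side view the tray is at (219,312), the carrier at (298,200) and the slab at (388,168).

Run:
```python
from h import *
box={'scene':dict(tray=(305,130,360,185),carrier=(228,212,290,272),slab=(115,238,195,308)),
'side':dict(tray=(180,275,255,345),carrier=(265,170,330,230),slab=(350,140,425,195))}
for n in box:
    f=np.load(n+'.npz'); p,d,K,k,M=[f[x] for x in('p','d','K','k','M')]; k=float(k)
    c=cloud(d,K,k,M); hsv=cv2.cvtColor(p,cv2.COLOR_RGB2HSV)
    for m,(a,b,e,g) in box[n].items():
        z=c[b:g,a:e,2]; h=hsv[b:g,a:e]; 
        mask=(c[b:g,a:e,2]>0.003)
        if m=='carrier': mask=(h[...,0]>100)&(h[...,0]<130)&(h[...,1]>110)
        if m=='slab': mask=(h[...,2]<75)
        if m=='tray': mask=(z>0.008)
        mask=cv2.morphologyEx(mask.astype(np.uint8),cv2.MORPH_OPEN,np.ones((2,2)))
        nn,l,s,_=cv2.connectedComponentsWithStats(mask); j=1+np.argmax(s[1:,4]); mk=l==j
        P=c[b:g,a:e][mk]
        print(n,m,mk.sum(),'z pct',np.percentile(P[:,2],[2,25,50,75,98]).round(4))
        r=cv2.minAreaRect((P[:,:2]*1000).astype(np.float32)); print('  minrect',r)
        if m=='slab':
            cn=max(cv2.findContours(mk.astype(np.uint8),0,1)[0],key=cv2.contourArea).reshape(-1,2)+[a,b]
            q=onplane(cn,K,k,M,.015); print('  top rect',cv2.minAreaRect((q[:,:2]*1000).astype(np.float32)))
```

```text
scene tray 674 z pct [0.0008 0.0154 0.0239 0.0268 0.0309]
  minrect ((795.7020263671875, 40.46685791015625), (104.00210571289062, 927.158447265625), 45.541473388671875)
scene carrier 655 z pct [0.0008 0.0036 0.005  0.0063 0.0358]
  minrect ((836.4945068359375, -140.53231811523438), (74.973876953125, 618.492431640625), 61.43209457397461)
scene slab 1948 z pct [-0.0003  0.0124  0.014   0.0154  0.0185]
  minrect ((775.6683959960938, -257.240234375), (121.6054458618164, 630.298095703125), 89.40055084228516)
  top rect ((530.2307739257812, -255.931640625), (121.81534576416016, 99.28084564208984), 11.43420696258545)
side tray 1508 z pct [0.0037 0.019  0.0258 0.0286 0.0318]
  minrect ((313.3690185546875, 425.42889404296875), (87.31051635742188, 626.6347045898438), 59.35330581665039)
side carrier 1203 z pct [0.0022 0.0061 0.0098 0.0253 0.0373]
  minrect ((334.522705078125, 265.7649230957031), (109.51568603515625, 886.501953125), 43.98997497558594)
side slab 1505 z pct [0.0008 0.0132 0.0148 0.0161 0.0186]
  minrect ((334.5494384765625, 170.94216918945312), (133.9188232421875, 1042.4638671875), 23.4030818939209)
  top rect ((514.080810546875, -246.42129516601562), (120.62891387939453, 110.5267105102539), 11.618302345275879)
```

Run:
```python
from h import *
for n,bs in {'scene':dict(tray=(305,130,360,185),carrier=(228,212,290,272)),'side':dict(tray=(180,275,255,345),carrier=(265,170,330,230))}.items():
    f=np.load(n+'.npz'); p,d,K,k,M=[f[x] for x in('p','d','K','k','M')]
    c=cloud(d,K,float(k),M); hsv=cv2.cvtColor(p,cv2.COLOR_RGB2HSV)
    for m,(a,b,e,g) in bs.items():
        h=hsv[b:g,a:e];C=c[b:g,a:e]
        mk=(C[...,2]>.004)&(d[b:g,a:e]>0)
        if m=='carrier': mk&=(h[...,0]>100)&(h[...,1]>110)
        mk=cv2.morphologyEx(mk.astype(np.uint8),cv2.MORPH_OPEN,np.ones((3,3)))>0
        P=C[mk]; P=P[(P[:,2]<.05)]
        print(n,m,cv2.minAreaRect((P[:,:2]*1000).astype(np.float32)))
i=camera_info('wrist');print(np.array(i['T_tool_cam']).round(3).tolist(),i['intrinsics'],i['k1'])
```

```text
scene tray ((522.2377319335938, 304.686279296875), (71.15308380126953, 108.07552337646484), 70.19692993164062)
scene carrier ((618.2702026367188, -26.505462646484375), (47.232017517089844, 46.4095573425293), 85.75135040283203)
side tray ((520.3453369140625, 305.7456970214844), (68.88359069824219, 104.17494201660156), 69.13216400146484)
side carrier ((607.3488159179688, -12.790664672851562), (68.60731506347656, 103.60630798339844), 83.38178253173828)
[[-0.001, 0.946, 0.325, 0.083], [1.0, 0.001, 0.0, -0.002], [0.0, 0.325, -0.946, -0.167], [0.0, 0.0, 0.0, 1.0]] [[336.26363205   0.         283.34210707]
 [  0.         336.26363205 214.41812966]
 [  0.           0.           1.        ]] -0.07890651607519727
```

```bash
cat >> h.py <<'E'
def to(x,y,z,yaw):
    "shift/turn in the tool's axes now to reach TCP xyz with tool y at yaw deg (tool down), from measured pose"
    T=tool(); a=np.radians(yaw); Y=np.array([np.cos(a),np.sin(a),0]); Z=np.array([0,0,-1.])
    G=np.c_[np.cross(Y,Z),Y,Z]
    rv=R.from_matrix(T[:3,:3].T@G).as_rotvec(); s=T[:3,:3].T@(np.array([x,y,z])-T[:3,3])
    print('turn',rv.round(3),'deg',np.degrees(np.linalg.norm(rv)).round(1),'shift',s.round(4)); return rv,s
def yawnow(): 
    T=tool(); return np.degrees(np.arctan2(T[1,1],T[0,1]))
E
python3 -c "
from h import *
to(.60,-.02,.25,83); print(yawnow())"
```

```text
turn [ 0.002 -0.     0.417] deg 23.9 shift [-0.5682  0.3562 -0.043 ]
106.88573704222524
```

Emit:
move_arm(series="0.002 0 0.417 -0.4 0.25 -0.043 0.0854;0.002 0 0.417 -0.4 0.25 -0.043 0.0854;0.002 0 0.417 -0.4 0.25 -0.043 0.0854;0.002 0 0.417 -0.568 0.356 -0.043 0.0854;0.002 0 0.417 -0.568 0.356 -0.043 0.0854;0.002 0 0.417 -0.568 0.356 -0.043 0.0854;0.002 0 0.417 -0.568 0.356 -0.043 0.0854;0.002 0 0.417 -0.568 0.356 -0.043 0.0854")

```text
t: 1.1
ee_pos: [0.479, -0.159, 0.24]
orientation: [-0.0, 0.061, 0.998, -0.001]
force: [1.5, -1.2, -0.0]
grip_width: 0.0855
grasp_force: 0.0
```

Emit:
move_arm(series="0 0 0 -0.105 0.143 -0.01 0.0854;0 0 0 -0.105 0.143 -0.01 0.0854;0 0 0 -0.105 0.143 -0.01 0.0854;0 0 0 -0.105 0.143 -0.01 0.0854;0 0 0 -0.105 0.143 -0.01 0.0854")

```text
t: 1.72
ee_pos: [0.5996, -0.0318, 0.2492]
orientation: [-0.001, 0.061, 0.998, -0.001]
force: [-0.2, 0.4, 0.5]
grip_width: 0.0854
grasp_force: 0.0
```

Run:
```python
from h import *
p,d,K,k,M=shot('wrist'); save('c.png',p); np.savez('wc',p=p,d=d,K=K,k=k,M=M)
print(get_obs()['ee_pos'],get_obs()['joints'],yawnow())
h=cv2.cvtColor(p,cv2.COLOR_RGB2HSV); c=cloud(d,K,k,M)
mk=(h[...,0]>100)&(h[...,0]<130)&(h[...,1]>110)&(d>0)
mk=cv2.morphologyEx(mk.astype(np.uint8),cv2.MORPH_OPEN,np.ones((3,3)))>0
P=c[mk]; P=P[np.hypot(P[:,0]-.61,P[:,1]+.015)<.09]
print(len(P),cv2.minAreaRect((P[P[:,2]>.003][:,:2]*1000).astype(np.float32)))
fl=P[(P[:,2]>.003)&(P[:,2]<.010)]; tp=P[P[:,2]>.033]
print('floor',np.median(fl[:,2]),cv2.minAreaRect((fl[:,:2]*1000).astype(np.float32)))
for s in (1,-1):
    q=tp[(tp[:,1]+.015)*s>0]; print('wall',len(q),cv2.minAreaRect((q[:,:2]*1000).astype(np.float32)) if len(q) else '')
to(.521-.02*0,.305,.2,70)
```

```text
[ 0.59940835 -0.03225932  0.2497476 ] [ 0.20776833  0.3516505   0.34812464  0.00209706 -1.56802051 -1.90117266] 82.97545896656172
4561 ((607.2880249023438, -16.573020935058594), (64.3258056640625, 103.40973663330078), 83.0654296875)
floor 0.006612407337793114 ((607.6153564453125, -16.445201873779297), (56.41834259033203, 102.83895874023438), 83.1583480834961)
wall 316 ((610.1954345703125, 13.382852554321289), (4.1370415687561035, 101.63346862792969), 83.21379852294922)
wall 326 ((602.8810424804688, -46.2965087890625), (4.19687032699585, 101.33982849121094), 83.43611145019531)
turn [-0.002  0.     0.226] deg 13.0 shift [0.1191 0.3252 0.049 ]
```

View pics/c.png

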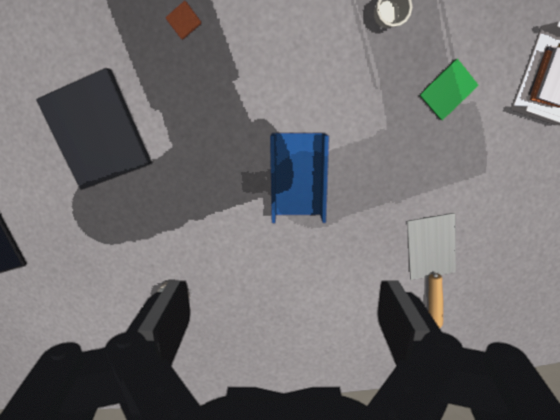

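The wrist view shows the carrier at (300,175), with its walls well measured; the slab is at (95,128) and the tray at the right edge (545,75). Next I go above the tray.

Emit:
move_arm(series="0 0 0.226 0.119 0.325 0.049 0.0854;0 0 0.226 0.119 0.325 0.049 0.0854;0 0 0.226 0.119 0.325 0.049 0.0854;0 0 0.226 0.119 0.325 0.049 0.0854;0 0 0.226 0.119 0.325 0.049 0.0854;0 0 0.226 0.119 0.325 0.049 0.0854;0 0 0.226 0.119 0.325 0.049 0.0854;0 0 0.226 0.119 0.325 0.049 0.0854")

```text
t: 2.78
ee_pos: [0.5216, 0.3042, 0.2007]
orientation: [0.001, 0.174, 0.985, -0.001]
force: [-0.4, 0.6, -0.6]
grip_width: 0.0853
grasp_force: 0.0
```

Run:
```python
from h import *
p,d,K,k,M=shot('wrist'); save('d.png',cv2.resize(p[90:300,140:420],None,fx=2.5,fy=2.5)); np.savez('wt',p=p,d=d,K=K,k=k,M=M)
print(get_obs()['ee_pos'],get_obs()['joints'],yawnow())
h=cv2.cvtColor(p,cv2.COLOR_RGB2HSV); c=cloud(d,K,k,M)
# slab from previous wrist view
f=np.load('wc.npz'); q=onplane([(109,69),(38,99),(81,187),(151,161)],f['K'],float(f['k']),f['M'],.015); print('slab',q.mean(0),cv2.minAreaRect((q[:,:2]*1000).astype(np.float32)))
mk=(d>0)&(c[...,2]>.003)&(np.hypot(c[...,0]-.521,c[...,1]-.305)<.075)
print('tray',cv2.minAreaRect((c[mk][:,:2]*1000).astype(np.float32)))
# plates in tray frame by height band
a=np.radians(-20.3); X=np.array([np.cos(a),np.sin(a)]);Y=np.array([-X[1],X[0]]);o=np.array([.521,.305])
for n,lo,hi in(('al',.025,.031),('br',.019,.0245),('cu',.0135,.0185),('st',.0075,.0125)):
    m=mk&(c[...,2]>lo)&(c[...,2]<hi); P=c[m][:,:2]-o; P=np.c_[P@X,P@Y]; P=P[abs(P[:,0])<.043]
    print(n,len(P),(P.min(0)*1000).round(1),(P.max(0)*1000).round(1),np.median(c[m][:,2]))
```

```text
[0.5217983  0.3038887  0.20088858] [ 7.87148727e-01  3.64778744e-01  2.45146600e-01  1.84492277e-03
 -1.45154489e+00 -2.70788118e+00] 69.96268454616718
slab [ 0.52041757 -0.25302605  0.015     ] ((519.90869140625, -252.5985870361328), (114.706298828125, 101.03646850585938), 11.416974067687988)
tray ((519.9666137695312, 303.70623779296875), (119.96363067626953, 120.02067565917969), 25.734960556030273)
al 2220 [-25.5 -25.3] [32.8 16.9] 0.02880817010125336
br 592 [-34.1 -17.9] [25.5 24.2] 0.022556781242428547
cu 15 [-33.8 -26.7] [-15.9  23.4] 0.016170440900114103
st 25 [-28.7 -26.9] [-22.5 -19.5] 0.010321627980932752
```

View pics/d.png

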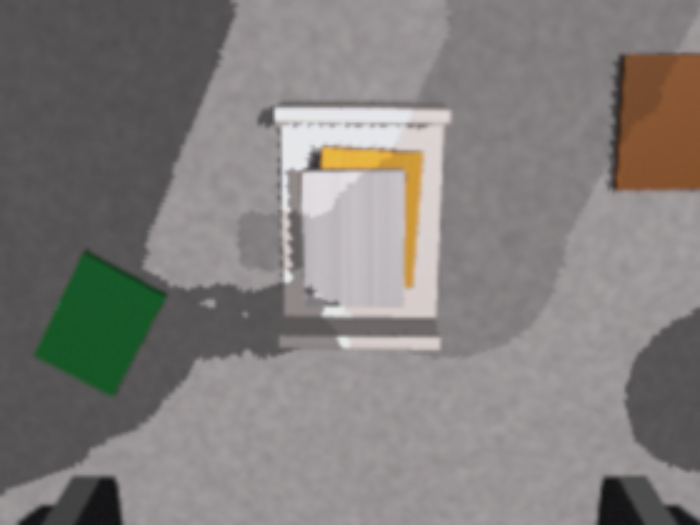

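The crop shows the tray centred at (362,225), with aluminium on top and brass shifted right and up. The two lower plates are hidden. All plates fit well inside the finger opening, so I descend and pinch across the width.

```bash
python3 -c "
from h import *
to(.520,.3035,.004,69.8)"
```

```text
turn [-0.001  0.002  0.003] deg 0.2 shift [ 0.0019 -0.0008  0.1969]
```

Emit:
move_arm(series="-0.001 0.002 0.003 0.002 -0.001 0.06 0.0854;-0.001 0.002 0.003 0.002 -0.001 0.12 0.0854;-0.001 0.002 0.003 0.002 -0.001 0.16 0.0854;-0.001 0.002 0.003 0.002 -0.001 0.18 0.0854;-0.001 0.002 0.003 0.002 -0.001 0.19 0.0854;-0.001 0.002 0.003 0.002 -0.001 0.197 0.0854;-0.001 0.002 0.003 0.002 -0.001 0.197 0.07;-0.001 0.002 0.003 0.002 -0.001 0.197 0.06", newtons=20)

```text
t: 3.82
ee_pos: [0.5198, 0.305, 0.0041]
orientation: [-0.0, 0.175, 0.985, 0.0]
force: [0.0, -1.3, -0.5]
grip_width: 0.06
grasp_force: 0.0
```

Emit:
move_arm(series="0 0 0 0 0 0 0.05;0 0 0 0 0 0 0.045;0 0 0 0 0 0 0.035;0 0 0 0 0 0 0.03;0 0 0 0 0 0 0.03;0 0 0 0 0 0 0.03", newtons=30)

```text
t: 4.58
ee_pos: [0.5195, 0.3048, 0.0035]
orientation: [-0.0, 0.175, 0.985, -0.0]
force: [-1.0, 0.1, 3.9]
grip_width: 0.0301
grasp_force: 1.8
```

Run:
```python
from h import *
A=[]
for n in('wrist','side'):
    p=shot(n)[0]; A.append(cv2.resize(p[60:270,140:420] if n=='wrist' else p[250:360,140:287],(400,300)))
save('e.png',np.hstack(A)); o=get_obs(); print(o['grip_width'],o['grasp_force'],o['force'],o['ee_pos'])
```

```text
0.030603589730170872 2.0620984956622124 [-0.20767807 -0.03544387  3.97275204] [0.51953006 0.30482276 0.00354349]
```

View pics/e.png

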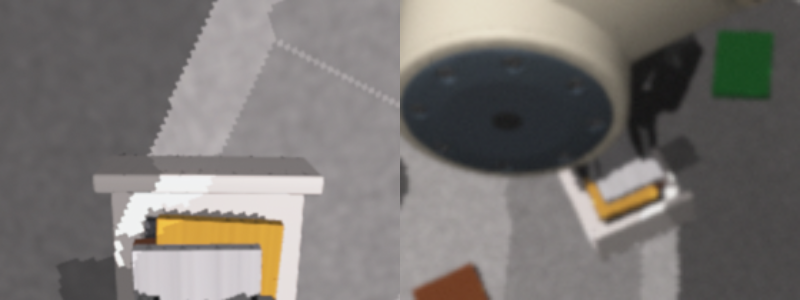

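Run:
```python
from h import *
p,d,K,k,M=shot('wrist'); save('f.png',p[60:])
```

```text
(no output)
```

View pics/f.png

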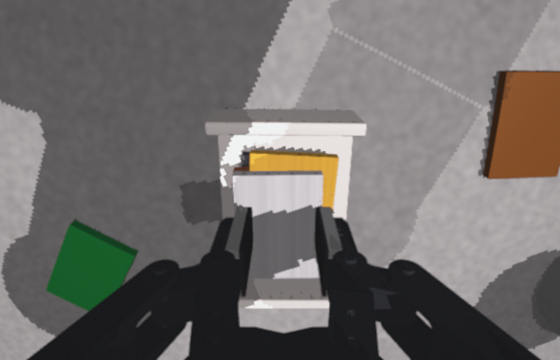

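Run:
```python
from h import *
p,d,K,k,M=shot('wrist'); c=cloud(d,K,k,M)
T=tool(); Ti=np.linalg.inv(T)
t=(c-T[:3,3])@T[:3,:3]
for r in (225,240,255,270,285,300,320):
    print('row',r)
    print(' '.join('%d:(%d,%d,%d)'%(u,*(t[r,u]*1000)) for u in range(215,352,8)))
```

```text
row 225
215:(18,-37,1) 223:(19,-32,-1) 231:(19,-28,-1) 239:(19,-24,-2) 247:(22,-19,-7) 255:(26,-14,-19) 263:(26,-10,-19) 271:(26,-6,-18) 279:(26,-3,-19) 287:(26,0,-18) 295:(26,4,-19) 303:(26,8,-20) 311:(26,12,-18) 319:(26,15,-19) 327:(26,19,-19) 335:(26,23,-19) 343:(19,30,-1) 351:(17,35,3)
row 240
215:(10,-38,1) 223:(11,-33,-1) 231:(10,-29,0) 239:(21,-21,-25) 247:(21,-17,-25) 255:(21,-14,-25) 263:(20,-10,-23) 271:(21,-6,-25) 279:(21,-3,-24) 287:(21,0,-25) 295:(21,4,-24) 303:(20,8,-23) 311:(21,11,-24) 319:(21,15,-25) 327:(18,19,-18) 335:(18,23,-19) 343:(11,30,-1) 351:(9,36,2)
row 255
215:(0,-39,3) 223:(2,-34,-1) 231:(1,-29,0) 239:(13,-21,-25) 247:(13,-18,-25) 255:(13,-14,-25) 263:(14,-10,-26) 271:(13,-6,-24) 279:(13,-3,-25) 287:(13,0,-25) 295:(13,4,-25) 303:(14,8,-25) 311:(13,11,-25) 319:(13,15,-25) 327:(10,20,-18) 335:(2,27,-1) 343:(2,31,-1) 351:(0,36,2)
row 270
215:(-8,-39,1) 223:(-7,-34,-1) 231:(-7,-30,-1) 239:(9,-21,-32) 247:(9,-17,-31) 255:(5,-14,-24) 263:(5,-10,-24) 271:(5,-6,-25) 279:(6,-3,-25) 287:(5,0,-24) 295:(5,4,-25) 303:(5,8,-25) 311:(6,12,-26) 319:(9,15,-31) 327:(10,18,-
[... 244 characters left out ...]
4) 311:(-2,12,-25) 319:(8,13,-43) 327:(82,0,-167) 335:(9,20,-44) 343:(5,25,-37) 351:(-19,38,3)
row 300
215:(5,-28,-50) 223:(5,-25,-50) 231:(10,-20,-58) 239:(9,-18,-55) 247:(4,-16,-48) 255:(-11,-15,-24) 263:(-11,-11,-24) 271:(-10,-7,-25) 279:(-11,-3,-24) 287:(-11,0,-23) 295:(-10,4,-25) 303:(-11,8,-24) 311:(-11,12,-24) 319:(2,14,-45) 327:(9,15,-56) 335:(10,18,-57) 343:(5,23,-50) 351:(6,26,-50)
row 320
215:(11,-24,-71) 223:(10,-21,-70) 231:(11,-19,-71) 239:(4,-17,-61) 247:(-3,-16,-51) 255:(-22,-15,-25) 263:(-23,-11,-24) 271:(-22,-7,-25) 279:(-23,-3,-24) 287:(-22,0,-24) 295:(-22,4,-25) 303:(-22,8,-25) 311:(-22,12,-25) 319:(-6,14,-47) 327:(4,15,-62) 335:(10,17,-69) 343:(11,19,-71) 351:(11,22,-71)
```

Run:
```python
from h import *
i=camera_info('wrist'); Tc=np.array(i['T_tool_cam'])
for nm in('wc','wt'):
    f=np.load(nm+'.npz'); d=f['d']; t=cloud(d,f['K'],float(f['k']),Tc)
    m=(d>0.03)&(d<.25)&(t[...,2]<.02)
    P=t[m]; 
    for s in(1,-1):
        q=P[P[:,1]*s>0]; print(nm,len(q),'z max pct',np.percentile(q[:,2],[50,90,97,99,99.9]).round(4)); w=q[q[:,2]>np.percentile(q[:,2],97)]; print(w.mean(0).round(4), (abs(q[:,1]).min()).round(4))
p,d,K,k,M=shot('wrist');t=cloud(d,K,k,Tc)
m=(d>.03)&(t[...,2]<-.028)&(abs(t[...,1])<.03)&(abs(t[...,0])<.02); P=t[m]
for z in range(-60,-27,4):
    q=P[abs(P[:,2]*1000-z)<2]; print(z,len(q),q[q[:,1]<0][:,1].max().round(4) if (q[:,1]<0).any() else '',q[q[:,1]>0][:,1].min().round(4) if (q[:,1]>0).any() else '')
print(get_obs()['ee_pos'])
```

```text
wc 17094 z max pct [-0.0949 -0.0633 -0.0488 -0.0432 -0.0387]
[ 0.0025  0.0434 -0.0443] 0.0
wc 17414 z max pct [-0.0954 -0.0635 -0.0485 -0.0428 -0.0385]
[ 0.0025 -0.0455 -0.0442] 0.0
wt 17086 z max pct [-0.095  -0.0632 -0.0487 -0.043  -0.0386]
[ 0.0025  0.0435 -0.0443] 0.0002
wt 17427 z max pct [-0.0954 -0.0635 -0.0486 -0.043  -0.0388]
[ 0.0024 -0.0454 -0.0442] 0.0
-60 402 -0.0159 0.0137
-56 475 -0.016 0.0137
-52 445 -0.0159 0.0137
-48 400 -0.0159 0.0137
-44 395 -0.0159 0.014
-40 360 -0.0159 0.014
-36 315 -0.0158 0.014
-32 235 -0.0159 0.014
-28 76 -0.0159 0.014
[0.51953635 0.30481547 0.00351354]
```

Depth shows the fingers closed on top of the aluminium plate. The physical tips sit about 25 mm behind the reported TCP, or 38 mm when open. I lift, open and go 25 mm deeper.

Emit:
move_arm(series="0 0 0 0 0 -0.015 0.03;0 0 0 0 0 -0.015 0.0854;0 0 0 0 0 -0.015 0.0854;0 0 0 0 0 -0.015 0.0854;0 0 0 0 0 -0.015 0.0854;0 0 0 0 0 -0.015 0.0854;0 0 0 0 0 0 0.0854;0 0 0 0 0 0 0.0854")

```text
t: 5.82
ee_pos: [0.5179, 0.3036, 0.0011]
orientation: [-0.002, 0.175, 0.985, -0.002]
force: [-0.2, -0.0, -0.0]
grip_width: 0.0855
grasp_force: 0.0
```

```bash
cat >> h.py <<'E'
def tips():
    d=read_camera('wrist')[1]; i=camera_info('wrist'); t=cloud(d,np.array(i['intrinsics']),i['k1'],np.array(i['T_tool_cam'])); T=tool()
    w=t@T[:3,:3].T+T[:3,3]; o=get_obs(); print('w',o['grip_width'].__round__(4),'gf',round(o['grasp_force'],1),'F',np.round(o['force'],1),'ee',np.round(o['ee_pos'],4),'yaw',round(yawnow(),2))
    return t,w,d
E
python3 - <<'E'
from h import *
t,w,d=tips()
for s in(1,-1):
    m=(d>.03)&(t[...,1]*s>.035)&(t[...,1]*s<.06)&(abs(t[...,0])<.02)&(t[...,2]<-.02); z=w[m][:,2]; print(s,np.sort(z)[:200:20].round(4), t[m][:,1].min() if s>0 else t[m][:,1].max())
m=(d>.03)&(abs(w[...,2]-.028)<.003)&(abs(t[...,1])<.034)&(t[...,0]<.05); P=t[m]; print('al',P.min(0),P.max(0))
m=(d>.03)&(abs(w[...,2]-.022)<.002)&(abs(t[...,1])<.034)&(t[...,0]<.05); P=t[m]; print('br',P.min(0),P.max(0))
E
```

```text
w 0.0858 gf 0.0 F [-0.3 -0.1  0.6] ee [0.5185 0.304  0.0019] yaw 69.87
1 [0.0384 0.0405 0.0414 0.042  0.0427 0.0432 0.0437 0.0441 0.0445 0.045 ] 0.03501187844850636
-1 [0.0395 0.0407 0.0417 0.0423 0.0429 0.0434 0.0438 0.0444 0.0448 0.0452] -0.03500155386960579
al [-0.05456443 -0.03390457 -0.02926387] [ 0.04866306  0.033978   -0.02291379]
br [-0.04951101 -0.03394932 -0.02225009] [ 0.04874851  0.03395155 -0.01795659]
```

Emit:
move_arm(series="0 0 0 0 -0.001 0.01 0.0854;0 0 0 0 -0.001 0.02 0.0854;0 0 0 0 -0.001 0.0245 0.0854;0 0 0 0 -0.001 0.0245 0.0854")

```text
t: 6.38
ee_pos: [0.5186, 0.3034, -0.0219]
orientation: [-0.001, 0.175, 0.985, -0.001]
force: [0.3, -0.2, 0.7]
grip_width: 0.0854
grasp_force: 0.0
```

Emit:
move_arm(series="0 0 0 0 0 0 0.07;0 0 0 0 0 0 0.06;0 0 0 0 0 0 0.052;0 0 0 0 0 0 0.046;0 0 0 0 0 0 0.04;0 0 0 0 0 0 0.036;0 0 0 0 0 0 0.03;0 0 0 0 0 0 0.03", newtons=30)

```text
t: 7.38
ee_pos: [0.5191, 0.3037, -0.0208]
orientation: [-0.0, 0.175, 0.985, -0.0]
force: [-0.7, -1.6, 5.3]
grip_width: 0.0416
grasp_force: 32.8
```

Run:
```python
from h import *
t,w,d=tips()
m=(d>.03)&(abs(t[...,1])<.045)&(abs(t[...,0])<.02)&(t[...,2]<-.02)
for z in range(26,50,3):
    q=t[m&(abs(w[...,2]*1000-z)<1.5)]; print(z,len(q),q[q[:,1]<0][:,1].max().round(4) if (q[:,1]<0).any() else '',q[q[:,1]>0][:,1].min().round(4) if (q[:,1]>0).any() else '')
```

```text
w 0.0418 gf 32.8 F [-0.9 -0.4  6.3] ee [ 0.5191  0.3037 -0.0208] yaw 69.89
26 318 -0.0003 0.0001
29 8333 -0.0003 0.0
32 380 -0.0215 0.0152
35 413 -0.0214 0.0192
38 350 -0.0215 0.0194
41 379 -0.0214 0.0194
44 687 -0.0213 0.0195
47 319 -0.023 0.0211
```

Emit:
move_arm(series="0 0 0 0 0 0 0.025;0 0 0 0 0 0 0.025;0 0 0 0 0 -0.005 0.025;0 0 0 0 0 -0.015 0.025;0 0 0 0 0 -0.03 0.025;0 0 0 0 0 -0.06 0.025;0 0 0 0 0 -0.10 0.025;0 0 0 0 0 -0.10 0.025", newtons=90)

```text
t: 8.43
ee_pos: [0.5214, 0.3055, 0.0834]
orientation: [0.002, 0.174, 0.985, 0.003]
force: [0.3, 0.4, -4.1]
grip_width: 0.0401
grasp_force: 91.7
```

Run:
```python
from h import *
t,w,d=tips()
p=shot('wrist')[0]; p2,d2,K,k,M=shot('side')
save('g.png',np.hstack([cv2.resize(p[60:],(400,300)),cv2.resize(p2[200:365,120:340],(400,300))]))
c=cloud(d2,K,k,M); m=(d2>0)&(np.hypot(c[...,0]-.52,c[...,1]-.304)<.035)&(c[...,2]<.03); print(len(c[m]),np.median(c[m][:,2]) if m.any() else '')
to(.521,-.252,.10,101.4)
```

```text
w 0.0406 gf 91.7 F [-0.3  0.1 -6.1] ee [0.5197 0.3046 0.0806] yaw 69.87
869 0.0046194635993130895
turn [-0.001 -0.003 -0.551] deg 31.5 shift [-0.194  -0.5204 -0.0218]
```

View pics/g.png

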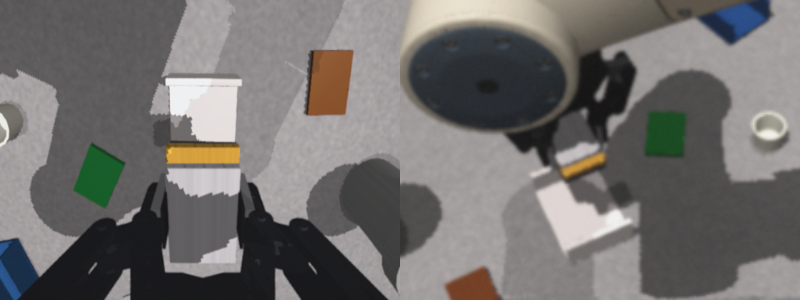

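The stack is in the grip, with the brass seen offset behind the aluminium; the tray is empty and the force drop matches 414 g. I carry it to the slab.

Emit:
move_arm(series="0 0 -0.03 -0.010 -0.026 -0.01 0.025;0 0 -0.08 -0.026 -0.071 -0.02 0.025;0 0 -0.13 -0.043 -0.116 -0.02 0.025;0 0 -0.19 -0.061 -0.165 -0.02 0.025;0 0 -0.25 -0.080 -0.215 -0.02 0.025;0 0 -0.31 -0.099 -0.265 -0.02 0.025;0 0 -0.37 -0.117 -0.315 -0.02 0.025;0 0 -0.43 -0.136 -0.365 -0.02 0.025")

```text
t: 9.57
ee_pos: [0.5198, -0.0874, 0.0974]
orientation: [-0.002, -0.04, 0.999, -0.0]
force: [0.7, -0.5, -4.2]
grip_width: 0.0404
grasp_force: 91.9
```

Run:
```python
from h import *
to(.521,-.252,.05,101.4); print(get_obs()['grasp_force'])
```

```text
turn [ 0.    -0.004 -0.118] deg 6.8 shift [ 0.0119 -0.1641  0.0474]
91.92685917019844
```

Emit:
move_arm(series="0 0 -0.06 0.006 -0.03 0 0.025;0 0 -0.11 0.010 -0.07 0 0.025;0 0 -0.115 0.012 -0.1 0.01 0.025;0 0 -0.115 0.012 -0.12 0.02 0.025;0 0 -0.115 0.012 -0.13 0.03 0.025;0 0 -0.115 0.012 -0.13 0.035 0.025;0 0 -0.115 0.012 -0.13 0.035 0.025;0 0 -0.115 0.012 -0.13 0.035 0.025")

```text
t: 10.58
ee_pos: [0.5198, -0.2157, 0.0643]
orientation: [-0.0, -0.097, 0.995, -0.0]
force: [-0.3, 0.3, -3.5]
grip_width: 0.0403
grasp_force: 92.1
```

Run:
```python
from h import *
p,d,K,k,M=shot('wrist');c=cloud(d,K,k,M)
h=cv2.cvtColor(p,cv2.COLOR_RGB2HSV)
print(get_obs()['ee_pos'],yawnow(),get_obs()['joints'].__repr__(),get_obs()['grasp_force'])
to(.521,-.252,-.0065,101.4)
m=(d>.03)&(c[...,2]>.010)&(c[...,2]<.02); P=c[m]; print(len(P),cv2.minAreaRect((P[:,:2]*1000).astype(np.float32)))
```

```text
[ 0.51982239 -0.21578498  0.06440628] 101.16458490383857 array([-1.15162625e-01,  3.63865891e-01, -1.13915692e-01,  6.52484947e-04,
       -1.09327567e+00, -1.26107498e+00]) 92.09549680352211
turn [-0.    -0.    -0.004] deg 0.2 shift [ 0.0058 -0.0357  0.0709]
20790 ((557.4924926757812, -219.00143432617188), (207.59397888183594, 475.6866149902344), 6.9287872314453125)
```

Emit:
move_arm(series="0 0 0 0.003 -0.018 0.01 0.025;0 0 0 0.006 -0.035 0.03 0.025;0 0 0 0.006 -0.036 0.05 0.025;0 0 0 0.006 -0.036 0.062 0.025;0 0 0 0.006 -0.036 0.067 0.025;0 0 0 0.006 -0.036 0.070 0.025;0 0 0 0.006 -0.036 0.071 0.025;0 0 0 0.006 -0.036 0.072 0.025")

```text
t: 11.62
ee_pos: [0.5207, -0.2529, -0.0076]
orientation: [-0.0, -0.097, 0.995, -0.0]
force: [-0.1, 0.8, -3.8]
grip_width: 0.0401
grasp_force: 92.1
```

Emit:
move_arm(series="0 0 0 0 0 0.001 0.025;0 0 0 0 0 0.002 0.025;0 0 0 0 0 0.002 0.025")

```text
t: 12.0
ee_pos: [0.5205, -0.2529, -0.0095]
orientation: [-0.0, -0.097, 0.995, -0.0]
force: [-2.4, 1.4, 1.8]
grip_width: 0.0404
grasp_force: 92.9
```

Emit:
move_arm(series="0 0 0 0 0 0 0.03;0 0 0 0 0 0 0.042;0 0 0 0 0 0 0.046;0 0 0 0 0 -0.001 0.055;0 0 0 0 0 -0.001 0.066;0 0 0 0 0 -0.001 0.066;0 0 0 0.009 0 -0.001 0.066;0 0 0 0.017 0 -0.001 0.066", newtons=30)

```text
t: 13.0
ee_pos: [0.5028, -0.2562, -0.0092]
orientation: [-0.001, -0.097, 0.995, -0.0]
force: [-0.1, -0.4, 0.2]
grip_width: 0.066
grasp_force: 0.0
```

Run:
```python
from h import *
t,w,d=tips()
p=read_camera('wrist')[0]; save('hh.png',p)
```

```text
w 0.0661 gf 0.0 F [-0.4 -0.3  0.4] ee [ 0.5017 -0.2563 -0.0092] yaw 101.07
```

View pics/hh.png

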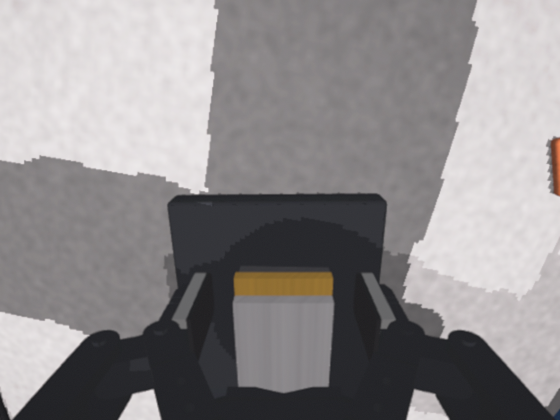

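The wrist view shows the stack released on the slab: aluminium at (283,340), with brass sticking out towards the base at (283,283). I tap the long sides at both ends.

Emit:
move_arm(series="0 0 0 0 0 0 0.05;0 0 0 0 0 0 0.04;0 0 0 0 0 0 0.03;0 0 0 0 0 0 0.03;0 0 0 0 0 0 0.066;0 0 0 0 0 0 0.066;0 0 0 0 0 0 0.066;0 0 0 -0.017 0 0 0.066", newtons=30)

```text
t: 14.1
ee_pos: [0.5197, -0.2529, -0.0092]
orientation: [-0.001, -0.096, 0.995, 0.0]
force: [0.8, 0.0, -0.2]
grip_width: 0.066
grasp_force: 0.0
```

Emit:
move_arm(series="0 0 0 -0.018 0 0 0.066;0 0 0 -0.018 0 0 0.066;0 0 0 -0.018 0 0 0.05;0 0 0 -0.018 0 0 0.04;0 0 0 -0.018 0 0 0.03;0 0 0 -0.018 0 0 0.03;0 0 0 -0.018 0 0 0.03")

```text
t: 14.98
ee_pos: [0.5374, -0.2496, -0.0091]
orientation: [-0.001, -0.097, 0.995, -0.0]
force: [-2.6, -1.8, 1.1]
grip_width: 0.0415
grasp_force: 31.3
```

Emit:
move_arm(series="0 0 0 0 0 0 0.06;0 0 0 0 0 0 0.075;0 0 0 0 0 -0.01 0.0854;0 0 0 0.008 0 -0.05 0.0854;0 0 -0.18 0.017 0 -0.1 0.0854;0 0 -0.36 0.017 0 -0.13 0.0854;0 0 -0.54 0.017 0 -0.13 0.0854;0 0 -0.72 0.017 0 -0.13 0.0854")

```text
t: 15.98
ee_pos: [0.5219, -0.2526, 0.1223]
orientation: [0.0, -0.444, 0.896, -0.0]
force: [0.5, 0.4, -0.6]
grip_width: 0.0853
grasp_force: 0.0
```

Emit:
move_arm(series="0 0 -0.18 0 0 0 0.0854;0 0 -0.36 0 0 0 0.0854;0 0 -0.54 0 0 0 0.0854;0 0 -0.72 0 0 0 0.0854;0 0 -0.85 0 0 0 0.0854;0 0 -0.85 0 0 0 0.0854;0 0 -0.85 0 0 0 0.0854")

```text
t: 16.85
ee_pos: [0.5216, -0.2526, 0.1212]
orientation: [0.0, 0.771, -0.637, -0.0]
force: [-0.1, 0.1, -1.3]
grip_width: 0.0852
grasp_force: 0.0
```

```bash
cat >> h.py <<'E'
def rects(levels,near,r=.06):
    p,d,K,k,M=shot('wrist'); c=cloud(d,K,k,M); save('last.png',p)
    h=cv2.cvtColor(p,cv2.COLOR_RGB2HSV)
    for z in levels:
        m=(d>.12)&(abs(c[...,2]-z)<.0025)&(np.hypot(c[...,0]-near[0],c[...,1]-near[1])<r)
        m=cv2.morphologyEx(m.astype(np.uint8),cv2.MORPH_OPEN,np.ones((3,3)))
        n,l,s,_=cv2.connectedComponentsWithStats(m)
        for j in range(1,n):
            if s[j,4]>60:
                cn=max(cv2.findContours((l==j).astype(np.uint8),0,1)[0],key=cv2.contourArea)
                q=onplane(cn.reshape(-1,2),K,k,M,z); R_=cv2.minAreaRect((q[:,:2]*1000).astype(np.float32))
                print(z,s[j,4],np.round(R_[0],1),np.round(R_[1],1),round(R_[2],1),'px',s[j,:4], 'z',np.median(c[l==j][:,2]).round(4),'hsv',np.median(h[l==j],0))
E
python3 - <<'E'
from h import *
print(get_obs()['ee_pos'],yawnow())
rects([.039,.033,.027,.021],(.52,-.252))
to(.5205,-.2527,-.003,191.3)
E
```

```text
[ 0.52155545 -0.25262149  0.12122758] -169.08549468202963
0.039 3813 [ 526.7 -253.1] [58.2 42.2] 10.8 px [240 186  76  52] z 0.0397 hsv [150.   7. 105.]
0.033 471 [ 493.8 -259.5] [ 7.2 42.3] 12.6 px [315 184  10  51] z 0.0337 hsv [ 19. 166. 109.]
turn [ 0.001 -0.    -0.006] deg 0.4 shift [-1.000e-04  9.000e-04  1.241e-01]
```

Emit:
move_arm(series="0 0 0 0.001 -0.001 0.05 0.0854;0 0 0 0.001 -0.001 0.09 0.0854;0 0 0 0.001 -0.001 0.115 0.0854;0 0 0 0.001 -0.001 0.127 0.0854;0 0 0 0.001 -0.001 0.132 0.0854;0 0 0 0.001 -0.001 0.132 0.0854;0 0 0 0.001 -0.001 0.132 0.07;0 0 0 0.001 -0.001 0.132 0.064", newtons=30)

```text
t: 17.9
ee_pos: [0.5237, -0.2537, -0.0099]
orientation: [-0.0, 0.772, -0.636, 0.001]
force: [-0.0, 0.6, 2.6]
grip_width: 0.0638
grasp_force: 2.7
```

Emit:
move_arm(series="0 0 0 0 0 0 0.06;0 0 0 0 0 0 0.055;0 0 0 0 0 0 0.05;0 0 0 0 0 0 0.05;0 0 0 0 0 0 0.05")

```text
t: 18.52
ee_pos: [0.5227, -0.2542, -0.0093]
orientation: [0.001, 0.772, -0.635, 0.0]
force: [-3.9, -0.3, 10.0]
grip_width: 0.0576
grasp_force: 33.1
```

```bash
python3 -c "
from h import *
tips(); rects([.039,.033,.027,.021],(.523,-.254))"
```

```text
w 0.0574 gf 33.1 F [-3.   1.   9.5] ee [ 0.5227 -0.2542 -0.0093] yaw -168.91
0.039 12166 [ 523.4 -254.5] [70.2 43.7] 10.9 px [198 267 172  88] z 0.0397 hsv [150.   6. 141.]
0.039 78 [ 564.1 -254.5] [5.3 2.9] 11.8 px [181 294  13   7] z 0.0392 hsv [115.  24.  44.]
0.039 72 [ 485.6 -269.7] [5.3 2.9] 10.2 px [374 294  13   7] z 0.0395 hsv [114.  24.  44.]
0.033 701 [ 527.3 -274.7] [57.2  2.8] 10.9 px [215 260 138   7] z 0.0331 hsv [ 18. 138. 133.]
0.033 63 [ 486.  -270.1] [5.  2.5] 10.4 px [370 286  12   6] z 0.0328 hsv [115.  29.  43.]
0.027 585 [ 527.1 -274.8] [57.3  2.4] 11.0 px [218 254 133   6] z 0.0269 hsv [ 13. 149. 122.]
0.021 104 [ 548.9 -270.3] [12.2  2. ] 11.2 px [221 249  28   5] z 0.0206 hsv [ 8. 50. 77.]
0.021 193 [ 531.2 -273.8] [22.  2.] 11.0 px [250 249  50   5] z 0.0208 hsv [110.  33.  71.]
0.021 178 [ 509.1 -278.1] [21.3  2. ] 10.9 px [301 249  48   5] z 0.0212 hsv [ 9.  38.  72.5]
```

Emit:
move_arm(series="0 0 0 0 0 -0.0025 0.06;0 0 0 0 0 -0.0025 0.064;0 0 0 0 0 -0.0025 0.055;0 0 0 0 0 -0.0025 0.05;0 0 0 0 0 -0.0025 0.05;0 0 0 0 0 -0.0025 0.065;0 0 0 0 0 -0.0025 0.0854;0 0 0 0 0 -0.0025 0.0854", newtons=35)

```text
t: 19.62
ee_pos: [0.5223, -0.2535, -0.0089]
orientation: [0.001, 0.772, -0.636, -0.001]
force: [0.3, -1.0, 0.1]
grip_width: 0.0849
grasp_force: 0.0
```

Emit:
move_arm(series="0 0 0 0 0 -0.04 0.0854;0 0 0 0.02 0 -0.08 0.0854;0 0 0 0.04 0 -0.10 0.0854;0 0 0 0.04 0 -0.10 0.0854;0 0 0 0.04 0 -0.10 0.0854")

```text
t: 20.25
ee_pos: [0.5295, -0.292, 0.0901]
orientation: [0.001, 0.772, -0.636, -0.001]
force: [0.2, 0.2, -0.1]
grip_width: 0.0857
grasp_force: 0.0
```

Run:
```python
from h import *
p,d,K,k,M=shot('wrist'); c=cloud(d,K,k,M); save('i.png',cv2.resize(p[120:300,160:400],None,fx=3,fy=3))
print(get_obs()['ee_pos'],yawnow())
rects([.039],(.523,-.254))
a=np.radians(10.9);X=np.array([np.cos(a),np.sin(a)]);Y=np.array([-X[1],X[0]])
q=c[...,:2]-np.array([.523,-.254]); s=q@X*1000; u=q@Y*1000
for z in(.036,.030,.024,.018):
    m=(d>.1)&(abs(c[...,2]-z)<.002)&(abs(s)<36)&(abs(u)<30)
    b=[np.median(u[m&(abs(s-x)<7)]).round(1) for x in(-22,0,22)]
    print(z,m.sum(),'ends',np.percentile(s[m],[1,99]).round(1),'side u at -22,0,22',b)
```

```text
[ 0.52933453 -0.29181845  0.08991555] -168.94138751994603
0.039 4006 [ 523.3 -254.8] [58.3 41.8] 10.9 px [242 250  81  51] z 0.0397 hsv [150.   6. 115.]
0.036 178 ends [-28.   28.7] side u at -22,0,22 [np.float64(-21.0), np.float64(-21.1), np.float64(-21.0)]
0.03 163 ends [-28.   28.7] side u at -22,0,22 [np.float64(-21.2), np.float64(-21.2), np.float64(-21.2)]
0.024 158 ends [-27.8  28.4] side u at -22,0,22 [np.float64(-21.1), np.float64(-21.0), np.float64(-21.0)]
0.018 695 ends [-35.8  35.7] side u at -22,0,22 [np.float64(-23.8), np.float64(-22.5), np.float64(-23.9)]
```

View pics/i.png

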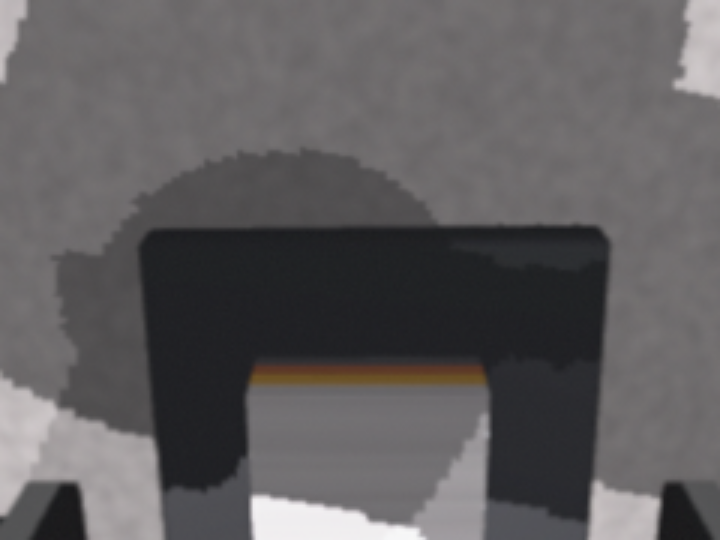

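The crop shows the stack flush, with sides equal to within 0.3 mm. I go back down and grip the ends.

Emit:
move_arm(series="0 0 0 -0.039 0 0.04 0.0854;0 0 0 -0.039 0 0.08 0.0854;0 0 0 -0.039 0 0.095 0.0854;0 0 0 -0.039 0 0.0995 0.0854;0 0 0 -0.039 0 0.0995 0.07;0 0 0 -0.039 0 0.0995 0.062;0 0 0 -0.039 0 0.0995 0.055;0 0 0 -0.039 0 0.0995 0.045", newtons=35)

```text
t: 21.35
ee_pos: [0.5235, -0.255, -0.0068]
orientation: [0.0, 0.772, -0.636, 0.001]
force: [-1.5, -0.2, 5.7]
grip_width: 0.0574
grasp_force: 39.5
```

Emit:
move_arm(series="0 0 0 0 0 0 0.04;0 0 0 0 0 0 0.04;0 0 0 0 0 0 0.04;0 0 0 0 0 -0.004 0.04;0 0 0 0 0 -0.012 0.04;0 0 0 0 0 -0.03 0.04;0 0 0 0 0 -0.05 0.04;0 0 0 0 0 -0.05 0.04", newtons=100)

```text
t: 22.35
ee_pos: [0.5238, -0.2547, 0.0433]
orientation: [-0.0, 0.772, -0.636, 0.001]
force: [-0.2, -0.2, -2.4]
grip_width: 0.0561
grasp_force: 106.6
```

Run:
```python
from h import *
t,w,d=tips()
m=(w[...,2]<.02)&(d>.03)&(np.hypot(w[...,0]-.523,w[...,1]+.254)<.03); print('slab pts',m.sum(),np.median(w[m][:,2]))
p=read_camera('wrist')[0]; save('j.png',cv2.resize(p[180:420,140:420],None,fx=2,fy=2))
to(.607,-.0165,.06,173.2)
```

```text
w 0.0557 gf 106.6 F [ 0.6  0.4 -3.3] ee [ 0.5229 -0.2543  0.0419] yaw -168.95
slab pts 1923 0.018420715672635837
turn [0.002 0.001 0.311] deg 17.8 shift [-0.217  -0.1287 -0.019 ]
```

View pics/j.png

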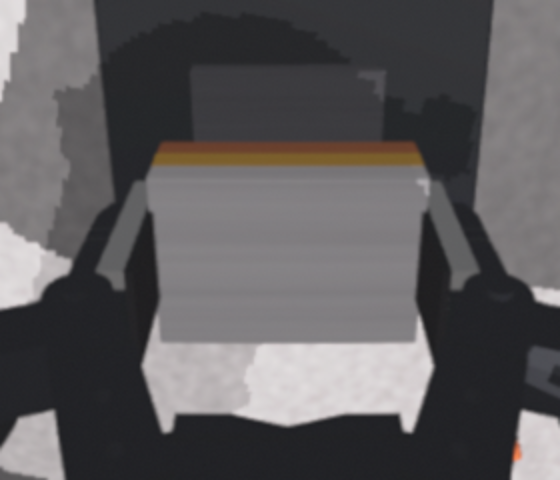

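The grip left the dark steel plate on the slab (grey rectangle at (290,100) in the crop): the pads were too high at this opening. I set the upper three back down and tap and grip deeper.

Emit:
move_arm(series="0 0 0 0 0 0.02 0.04;0 0 0 0 0 0.038 0.04;0 0 0 0 0 0.045 0.04;0 0 0 0 0 0.048 0.04;0 0 0 0 0 0.0495 0.04;0 0 0 0 0 0.0505 0.04;0 0 0 0 0 0.0505 0.04")

```text
t: 23.32
ee_pos: [0.5226, -0.2548, -0.0063]
orientation: [0.001, 0.772, -0.635, 0.0]
force: [-7.5, 3.2, 10.4]
grip_width: 0.0556
grasp_force: 108.3
```

Emit:
move_arm(series="0 0 0 0 0 0 0.05;0 0 0 0 0 0 0.058;0 0 0 0 0 0 0.062;0 0 0 0 0 0 0.072;0 0 0 0 0 0 0.072;0 0 0 0 0 0.002 0.072;0 0 0 0 0 0.005 0.072;0 0 0 0 0 0.005 0.072", newtons=30)

```text
t: 24.32
ee_pos: [0.5223, -0.2544, -0.0141]
orientation: [0.001, 0.772, -0.636, -0.001]
force: [0.1, 0.6, 1.0]
grip_width: 0.0723
grasp_force: 0.0
```

Emit:
move_arm(series="0 0 0 0 0 0 0.065;0 0 0 0 0 0 0.06;0 0 0 0 0 0 0.055;0 0 0 0 0 0 0.05;0 0 0 0 0 0 0.05", newtons=35)

```text
t: 24.95
ee_pos: [0.523, -0.2545, -0.0133]
orientation: [0.0, 0.772, -0.636, -0.0]
force: [1.3, 1.6, 1.6]
grip_width: 0.0574
grasp_force: 39.8
```

Run:
```python
from h import *
t,w,d=tips()
m=(d>.03)&(abs(t[...,0])<.013)&(abs(t[...,1])>.028)&(abs(t[...,1])<.055)&(w[...,2]<.06)
for s in(1,-1):
    z=w[m&(t[...,1]*s>0)][:,2]; print(s,len(z),np.sort(z)[:100:10].round(4))
```

```text
w 0.0572 gf 39.9 F [0.3 0.8 1.9] ee [ 0.523  -0.2545 -0.0134] yaw -168.93
1 2749 [0.0139 0.0142 0.0144 0.0146 0.0146 0.0147 0.0148 0.0148 0.0149 0.0149]
-1 2913 [0.0139 0.0144 0.0145 0.0146 0.0147 0.0147 0.0148 0.0148 0.0149 0.0149]
```

Emit:
move_arm(series="0 0 0 0 0 0 0.062;0 0 0 0 0 0 0.075;0 0 0 0 0 -0.01 0.0854;0 0 0 0.02 0 -0.06 0.0854;0 0 0 0.04 0 -0.10 0.0854;0 0 0 0.04 0 -0.105 0.0854;0 0 0 0.04 0 -0.105 0.0854;0 0 0 0.04 0 -0.105 0.0854")

```text
t: 26.0
ee_pos: [0.5295, -0.293, 0.0901]
orientation: [0.001, 0.772, -0.636, -0.002]
force: [0.1, 0.2, -0.7]
grip_width: 0.0855
grasp_force: 0.0
```

```bash
cat > fl.py <<'E'
from h import *
p,d,K,k,M=shot('wrist'); c=cloud(d,K,k,M)
print(get_obs()['ee_pos'],yawnow())
rects([.039],(.523,-.254))
a=np.radians(10.9);X=np.array([np.cos(a),np.sin(a)]);Y=np.array([-X[1],X[0]])
q=c[...,:2]-np.array([.523,-.254]); s=q@X*1000; u=q@Y*1000
for z in(.036,.030,.024,.019):
    m=(d>.1)&(abs(c[...,2]-z)<.002)&(abs(s)<36)&(abs(u)<(30 if z>.02 else 22.5))
    b=[np.median(u[m&(abs(s-x)<7)]).round(1) for x in(-22,0,22)]
    print(z,m.sum(),'ends',np.percentile(s[m],[1,99]).round(1),'side u',b)
# steel face by column profile: hsv down the image at sides
h=cv2.cvtColor(p,cv2.COLOR_RGB2HSV)
o=np.array([.523,-.254])
def px(P):
    v=np.linalg.inv(M)@np.append(P,1); rt=cv2.projectPoints(np.array([[v[0],-v[1],-v[2]]]),np.zeros(3),np.zeros(3),K,np.array([k,0,0,0,0.]))[0][0,0]; return rt
for z in(.036,.03,.024,.018):
    l=[]
    for S in np.arange(-33,33.5,1):
        P=o+X*S/1000+Y*(-.0208); uv=px([*P,z]); l.append(cv2.getRectSubPix(cv2.cvtColor(p,cv2.COLOR_RGB2BGR),(1,1),tuple(map(float,uv)))[0,0][::-1].tolist())
    l=np.array(l).sum(1); print(z,l[:9].tolist(),l[30:36].tolist(),l[-9:].tolist())
E
python3 fl.py
```

```text
[ 0.52962361 -0.29300984  0.09008244] -168.92235202426397
0.039 4014 [ 523.4 -254.6] [58.3 42.8] 10.9 px [242 251  81  52] z 0.0397 hsv [150.   6. 115.]
0.036 180 ends [-27.1  28.8] side u [np.float64(-20.9), np.float64(-20.9), np.float64(-20.8)]
0.03 179 ends [-28.1  28.3] side u [np.float64(-21.0), np.float64(-21.0), np.float64(-20.9)]
0.024 162 ends [-28.   28.4] side u [np.float64(-20.8), np.float64(-20.8), np.float64(-20.7)]
0.019 168 ends [-33.6  34.6] side u [np.float64(-21.0), np.float64(-20.8), np.float64(-20.7)]
0.036 [132, 133, 133, 133, 183, 273, 303, 304, 305] [306, 309, 306, 307, 306, 306] [310, 311, 310, 308, 261, 147, 101, 101, 103]
0.03 [135, 132, 134, 132, 162, 209, 224, 226, 223] [226, 226, 227, 226, 226, 227] [228, 225, 227, 226, 199, 133, 100, 101, 104]
0.024 [134, 134, 129, 116, 133, 166, 185, 187, 184] [186, 186, 184, 186, 186, 187] [184, 186, 186, 186, 164, 119, 98, 103, 100]
0.018 [130, 120, 105, 104, 116, 136, 143, 145, 141] [143, 143, 143, 144, 142, 141] [142, 143, 145, 141, 131, 109, 102, 100, 102]
```

All four plates, steel included, now have matching ends and sides. I grip at this depth.

Emit:
move_arm(series="0 0 0 -0.04 0 0.045 0.0854;0 0 0 -0.04 0 0.085 0.0854;0 0 0 -0.04 0 0.1 0.0854;0 0 0 -0.04 0 0.105 0.08;0 0 0 -0.04 0 0.105 0.07;0 0 0 -0.04 0 0.105 0.062;0 0 0 -0.04 0 0.105 0.055;0 0 0 -0.04 0 0.105 0.045", newtons=35)

```text
t: 27.1
ee_pos: [0.5234, -0.255, -0.0122]
orientation: [0.0, 0.772, -0.636, 0.001]
force: [-1.3, -0.0, 6.3]
grip_width: 0.0573
grasp_force: 40.2
```

Emit:
move_arm(series="0 0 0 0 0 0 0.04;0 0 0 0 0 0 0.04;0 0 0 0 0 0 0.04;0 0 0 0 0 -0.003 0.04;0 0 0 0 0 -0.008 0.04;0 0 0 0 0 -0.02 0.04;0 0 0 0 0 -0.03 0.04;0 0 0 0 0 -0.03 0.04", newtons=100)

```text
t: 28.1
ee_pos: [0.5237, -0.2547, 0.0177]
orientation: [-0.0, 0.772, -0.636, 0.001]
force: [1.1, 0.5, -4.3]
grip_width: 0.056
grasp_force: 107.0
```

Run:
```python
from h import *
t,w,d=tips()
m=(w[...,2]<.025)&(w[...,2]>.0185)&(d>.03)&(np.hypot(w[...,0]-.523,w[...,1]+.254)<.03); print('steel left?',m.sum())
m=(d>.03)&(abs(t[...,0]-.021)<.004)&(abs(t[...,1])<.02); print('side face z',np.percentile(w[m][:,2],[1,50,99]))
to(.607,-.0165,.07,173.2)
```

```text
w 0.0561 gf 107.0 F [-1.4 -0.2 -5.6] ee [ 0.523  -0.2544  0.0169] yaw -168.95
steel left? 0
side face z [0.01398366 0.06486885 0.13061078]
turn [ 0.    -0.     0.312] deg 17.9 shift [-0.2174 -0.128  -0.0532]
```

All four are lifted. I carry them to above the carrier.

Emit:
move_arm(series="0 0 0.02 -0.010 -0.006 -0.02 0.04;0 0 0.07 -0.040 -0.024 -0.045 0.04;0 0 0.12 -0.080 -0.047 -0.053 0.04;0 0 0.18 -0.122 -0.072 -0.053 0.04;0 0 0.24 -0.162 -0.096 -0.053 0.04;0 0 0.28 -0.195 -0.115 -0.053 0.04;0 0 0.312 -0.212 -0.125 -0.053 0.04;0 0 0.312 -0.2174 -0.128 -0.053 0.04")

```text
t: 29.15
ee_pos: [0.6065, -0.0153, 0.0684]
orientation: [-0.001, -0.664, 0.747, 0.001]
force: [0.0, -0.2, -4.5]
grip_width: 0.0562
grasp_force: 107.6
```

Emit:
move_arm(series="0 0 0 0 0 0 0.04;0 0 0 0 0 0 0.04")

```text
t: 29.4
ee_pos: [0.6063, -0.0174, 0.069]
orientation: [-0.001, -0.664, 0.748, 0.0]
force: [-0.2, 0.1, -4.5]
grip_width: 0.0562
grasp_force: 107.6
```

Run:
```python
from h import *
t,w,d=tips()
p,d,K,k,M=shot('wrist'); c=cloud(d,K,k,M); h=cv2.cvtColor(p,cv2.COLOR_RGB2HSV)
save('k.png',p)
mk=(h[...,0]>100)&(h[...,0]<130)&(h[...,1]>110)&(d>.1)
P=c[mk];P=P[np.hypot(P[:,0]-.607,P[:,1]+.0165)<.08]; tp=P[P[:,2]>.032]
a=np.radians(-6.8);Y=np.array([-np.sin(a),np.cos(a)]);v=(tp[:,:2]-[.607,-.0165])@Y*1000
for s in(1,-1):
    q=v[v*s>15]; print('wall',s,len(q),np.percentile(q,[2,50,98]).round(1) if len(q) else '')
to(.607,-.0165,-.018,173.2)
```

```text
w 0.0563 gf 107.6 F [-1.1 -0.7 -4. ] ee [ 0.6063 -0.0174  0.0691] yaw 173.13
wall 1 0 
wall -1 1498 [-33.2 -31.3 -28.2]
turn [ 0.001 -0.001 -0.001] deg 0.1 shift [-0.0009 -0.0006  0.0872]
```

View pics/k.png

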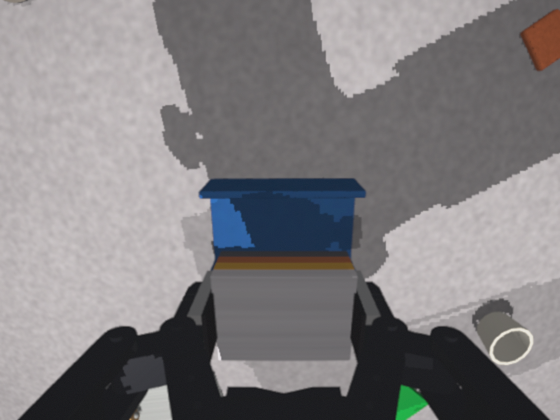

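The wrist view shows the stack flush in the grip above the carrier, whose near wall (282,187) lies just where it was measured. I lower it slowly.

Emit:
move_arm(series="0 0 0 -0.001 -0.001 0.02 0.04;0 0 0 -0.001 -0.001 0.045 0.04;0 0 0 -0.001 -0.001 0.065 0.04;0 0 0 -0.001 -0.001 0.077 0.04;0 0 0 -0.001 -0.001 0.083 0.04;0 0 0 -0.001 -0.001 0.086 0.04;0 0 0 -0.001 -0.001 0.0875 0.04;0 0 0 -0.001 -0.001 0.088 0.04")

```text
t: 30.5
ee_pos: [0.608, -0.0156, -0.0184]
orientation: [-0.0, -0.664, 0.748, 0.0]
force: [-0.5, 0.8, -4.9]
grip_width: 0.0562
grasp_force: 107.6
```

Emit:
move_arm(series="0 0 0 0 0 0.0005 0.04;0 0 0 0 0 0.001 0.04;0 0 0 0 0 0.0015 0.04;0 0 0 0 0 0.0015 0.04")

```text
t: 31.0
ee_pos: [0.6076, -0.0156, -0.0204]
orientation: [-0.001, -0.664, 0.748, 0.0]
force: [0.8, 0.1, -3.7]
grip_width: 0.0559
grasp_force: 107.6
```

Emit:
move_arm(series="0 0 0 0 0 0.0005 0.04;0 0 0 0 0 0.001 0.04;0 0 0 0 0 0.001 0.04;0 0 0 0 0 0.001 0.04")

```text
t: 31.5
ee_pos: [0.6077, -0.0157, -0.0208]
orientation: [-0.001, -0.664, 0.748, 0.0]
force: [-3.4, 1.1, 3.1]
grip_width: 0.0559
grasp_force: 108.6
```

Emit:
move_arm(series="0 0 0 0 0 0 0.05;0 0 0 0 0 0 0.055;0 0 0 0 0 0 0.058;0 0 0 0 0 0 0.062;0 0 0 0 0 0 0.07;0 0 0 0 0 0 0.08;0 0 0 0 0 0 0.0854;0 0 0 0 0 0 0.0854", newtons=20)

```text
t: 32.5
ee_pos: [0.6077, -0.0157, -0.0213]
orientation: [-0.001, -0.664, 0.748, 0.0]
force: [0.0, -0.9, -1.0]
grip_width: 0.0853
grasp_force: 0.0
```

Emit:
move_arm(series="0 0 0 0 0 -0.01 0.0854;0 0 0 0 0 -0.03 0.0854;0 0 0 0 0 -0.06 0.0854;0 0 0 0.02 0 -0.1 0.0854;0 0 0 0.04 0 -0.12 0.0854;0 0 0 0.04 0 -0.12 0.0854;0 0 0 0.04 0 -0.12 0.0854")

```text
t: 33.38
ee_pos: [0.6026, -0.0549, 0.0981]
orientation: [-0.001, -0.664, 0.748, 0.001]
force: [-0.7, -0.1, -1.1]
grip_width: 0.0857
grasp_force: 0.0
```

Run:
```python
from h import *
p,d,K,k,M=shot('wrist'); c=cloud(d,K,k,M)
rects([.030],(.607,-.0165))
a=np.radians(-6.8);X=np.array([np.cos(a),np.sin(a)]);Y=np.array([-X[1],X[0]])
q=c[...,:2]-np.array([.607,-.0165]); s=q@X*1000; u=q@Y*1000
for z in(.027,.021,.015):
    m=(d>.1)&(abs(c[...,2]-z)<.002)&(abs(s)<40)&(abs(u)<26)
    print(z,m.sum(),'ends',np.percentile(s[m],[2,98]).round(1),'side u',[np.median(u[m&(abs(s-x)<7)]).round(1) for x in(-22,0,22)])
def px(P):
    v=np.linalg.inv(M)@np.append(P,1); return cv2.projectPoints(np.array([[v[0],-v[1],-v[2]]]),np.zeros(3),np.zeros(3),K,np.array([k,0,0,0,0.]))[0][0,0]
save('l.png',cv2.resize(p[150:330,160:400],None,fx=3,fy=3)); print(get_obs()['t'],get_obs()['force'])
```

```text
0.03 3644 [608.7 -15. ] [43.2 58.3] 83.0 px [245 243  76  50] z 0.0307 hsv [150.   5. 101.]
0.03 61 [638.3   7.4] [ 2.8 15.5] 83.3 px [240 295  20   4] z 0.0301 hsv [107. 153.  60.]
0.03 65 [579.8  14.6] [ 2.8 14.8] 82.7 px [313 295  19   4] z 0.0307 hsv [107. 153.  60.]
0.027 172 ends [-26.3  29.4] side u [np.float64(-18.7), np.float64(-18.7), np.float64(-18.6)]
0.021 137 ends [-25.5  29.2] side u [np.float64(-18.8), np.float64(-18.8), np.float64(-18.9)]
0.015 108 ends [-26.8  29.3] side u [np.float64(-18.6), np.float64(-18.6), np.float64(-18.6)]
33.475 [-0.20124774  0.08232724 -0.43358596]
```

View pics/l.png

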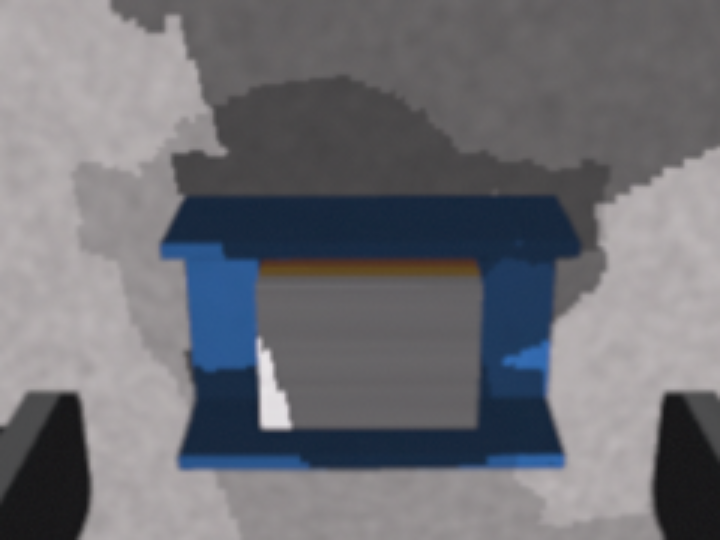

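The stack lies flush between the carrier walls, with its top at 30.5 mm (30 mm expected), centred within about 2 mm, and the gripper is clear of it.

```bash
python3 -c "
from bench import *
print(job_done())"
```

```text
the job is handed in; nothing more can be done
None
```

The job is handed in at about 33.5 s of the 67 s allowed: the four plates lie flush and centred between the carrier walls in their first order, let go and with the gripper clear, by my own measurements; no verdict came back.

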